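# Charge the return spring of a hose reel by three turns

### The job

Charge the spring of the hose reel on the plywood jig: slide the steel pawl fully out, away from the reel, then wind the crank clockwise (seen from above) exactly three full turns, so that its knob is back at the index post where it began - no more, and do not run it backwards. Then slide the pawl fully home again to lock the reel, and tip the open aluminium cover over so that it lies shut over the pawl. Leave the other things on the bench and on the jig where they are.

Things in the scene. Friction and masses are not known exactly. Their poses are not given: they have to be found in the camera images.
- jig: Fixed jig: plywood base 300 mm (x) by 550 mm (y, from -240 to 310), 18 mm thick. Origin: on the reel's vertical axis, at table height; z up, -x the index post's side, +y the pawl's side. On it the black reel lies flat (260 mm diameter, top 100 mm above the table) with a steel crank arm on top (arm's upper face at 130 mm).
- index_tip (a point): Pointer tip on the index post, a dark steel post 110 mm high just outside the reel's rim (jig x -143, y 0); the point lies at jig x -119, y 0, 109 mm above the table.
- knob_mid (a point): Middle of the crank's upright wooden knob, on its axis, 162 mm above the table, 85 mm from the reel's axis. Knob 30 mm in diameter (28 at the waist), 60 mm tall (132 to 192 mm above the table), spinning freely on its spindle; it can be pushed round or held. It starts within 15 degrees of the index post.
- crank (a joint): Angle of crank and reel (rad), growing clockwise seen from above; 0 with the knob at the index post (jig -x), 6.28 more each turn, no end stop in reach. Starts at -0.25 to 0.25. Stiff (0.35 N m, about 4 N at the knob, and some damping, 0.2 N m per rad/s); stays where it is left. The machine itself shows no count.
- tab_top (a point): Middle of the top edge of the pawl's upright steel tab, 150 mm above the table. Tab: 44 mm along jig x, 8 mm thick along jig y, rising 36 mm above the pawl's flat bar (24 mm wide, top at 114 mm); at jig x 0, y 215 mm with the pawl home. It slides on a grey block (60 mm in x, y 160 to 290 mm, top at 102 mm). Push its reel side to slide the pawl out, its outer side to slide it home.
- pawl (a joint): Pawl slide (m): 0 fully home, its nose over the reel's rim between two lugs (reel locked); 0.035 fully out, moved along jig +y. Starts at 0 to 0.004. Friction 3 N; stays where it is left.
- cover_hinge (a point): Middle of the cover's hinge line, which runs along jig y at jig x 60, y 229 mm, 160 mm above the table, carried by two posts (14 by 10 mm, 162 mm high) at jig x 67, y 170 and 288 mm.
- cover_edge (a point): Middle of the free edge of the aluminium cover: a plate 100 mm from hinge to free edge, 108 mm wide along jig y, with an 18 mm lip at the free edge (towards the pawl when open). Open, it leans back past upright, away from the pawl (free edge at about jig x 97 mm, 253 mm above the table); shut, it lies level over the pawl's tab, free edge at jig x -40.
- cover (a joint): Cover hinge angle (rad): 0 shut (level), 1.57 upright, 1.95 leaning fully open. Starts at 1.75 to 1.95. The cover weighs 0.22 kg; once pushed past upright it falls shut slowly by its own weight.
- coupling: Loose hexagonal brass coupling, 38 mm wide, 50 mm tall, standing on the jig's base near the pawl block; origin under its centre. Leave alone.
- screwdriver: Loose screwdriver, 170 mm long, lying on the jig's base beside the reel on the side away from the pawl; origin under its middle, x along it. Leave alone.
- mug: White mug, 82 mm across, 95 mm tall, on the table to the left; origin under its centre. Leave alone.
- spray: Steel spray can, 64 mm across, 190 mm tall, on the table to the left; origin under its centre. Leave alone.

How it is judged:
By the outcome, as a careful person would: the job done as asked, in the order asked, and still so for the second after the job is handed in, with the robot touching nothing.
It also fails if it takes over 72 s, if anything falls off the work surface, if the arm or the gripper's body presses on something with over 40 N, if the wrist force passes 120 N, or if a joint passes its speed limit or range.

### The arm

A 6-joint arm with a two-finger parallel gripper is mounted at the origin on the work surface. World frame = base frame: x ahead of the robot, y to its left, z up, the work surface at z = 0. Lengths are in m, angles in rad, forces in N, time in s.
With the tool pointing down it reaches from about 0.3 to 0.825 m from the base axis. Payload 5.4 kg.
Tool frame: the origin (TCP) lies at the very end of the fingers, on their centre line; the grasp point (between the pads) lies 19 mm behind it (ctrl.grip_depth is the distance from the TCP to the grasp point, in m); z points along the fingers, y is the line along which they close (so a half turn about z gives the same grasp; the last joint's range is limited). The gripper opens to 92 mm and grips with 3 to 60 N. Pads are 20 mm wide; open, the fingers measure 128 mm over their backs; the gripper's body (75 mm by 189 mm) begins 69 mm behind the grasp point.
Start: joints at [-1.37, 0.158, 1.597, -0, 1.386, -0.21], TCP at [0.23, -0.527, 0.215] pointing down, gripper open.
Joint ranges: [-2.91, 2.91], [-0.94, 2.29], [0.18, 2.7], [-1.29, 4.43], [0.17, 2.64], [-3, 3]. Speed limits (rad/s): [2.57, 2.57, 3.14, 3.14, 3.14, 3.14].

### API

Orientations are given as a unit quaternion [x, y, z, w].
In Python, from plant import ctrl gives the robot as it stands.
- The arm moves only by the shell command python3 drive.py, which reads ROWS from standard input. ROWS is a JSON list of rows, 1 to 10 of them, each of 5 numbers: the opening from 0.0 (shut) to 1.0 (fully open), then dx, dy, dz in m, then a turn about the tool's z in rad; each row shifts and turns the commanded pose from where the row before left it, along the tool's axes as they then stand; what a row does not reach is not made up. A row lasts 1/10 s, in which the tool goes at most 0.05 m and 0.15 rad, less where a joint would pass 70% of its speed; a pose out of reach is approached as far as the arm can. The fingers move at their own pace and stop on an object; the grip force is fixed at half the most. Time passes only in rows, so rows that do not move let the fingers close. It prints the time, the measured TCP pose, the force, the opening and the grip force at its end. Input that does not fit is refused with a message, and nothing moves.
- ctrl.get_obs(): the state, without advancing time (a new reading comes with each control period).
- ctrl.read_camera(name): name is "side" or "top" or "wrist"; returns a dict with "img" (384x512x3 uint8, blue, green, red), "fx", "fy", "cx", "cy" (pixels), "R" (3x3) and "t" (3): a world point X has camera coordinates R X + t; the wrist camera has in their place "mount" (4x4, takes a point from camera to tool coordinates, whose origin is the TCP and whose axes are the flange's). Camera axes: x right, y down, z forward; pixel columns grow to the right and rows downward; lengths in m; the calibration is good to about 2 mm. A picture is of the moment at which its call begins: read the wrist's pose just before it. There is no depth.
- ctrl.sign_off(): hands the job in; it is judged then, once.
The state is a dict: "time": time; "joint_pos": joint angles; "dq": joint speeds; "joint_torque": joint torques, N m; "tcp_pos": TCP position; "orientation": TCP orientation; "ft_force": force on the tool from outside, world axes, zero at the start; "torque": the same for the moment, N m; "opening": opening from 0.0 (shut) to 1.0 (fully open); "gripper_force": force on a finger pad.
Only numpy, scipy, OpenCV 4.12 (cv2) and the standard library are available. Lean on these libraries where they do the work, as an engineer would, in place of code of your own. Each camera call takes 0.05 s, during which the arm holds its last target. There are 200 camera calls.

## Working session

There is one attempt and no reset: what is moved stays moved. The work goes in short steps, Python scripts to look and compute and a shell command to move; the robot and the scene stay as the last step left them, time stands still between calls to the robot, and variables do not carry over. Pictures are saved under pics/ and viewed, at most 10 in all, crops included, and the job is handed in when it is done.

```bash
ls; mkdir -p pics
python3 - <<'E'
from plant import ctrl
import cv2,numpy as np
for n in ("top","side"):
    c=ctrl.read_camera(n); cv2.imwrite(f"pics/{n}0.png",cv2.resize(c["img"],(800,600),interpolation=cv2.INTER_CUBIC))
    print(n,c["fx"],c["fy"],c["cx"],c["cy"],np.round(c["R"],4).tolist(),np.round(c["t"],4).tolist())
print(ctrl.get_obs())
E
```

```text
drive.py
pics
plant.py
top 494.0244185382119 494.0244185382119 268.41941294706936 196.09854185875778 [[-0.0028, -1.0, 0.0087], [-0.9957, 0.002, -0.093], [0.093, -0.009, -0.9956]] [0.0226, 0.5132, 1.6035]
side 472.05312759855815 472.05312759855815 261.3474338652667 191.32051861177982 [[-0.9856, -0.1678, -0.0182], [-0.0927, 0.628, -0.7726], [0.1411, -0.7599, -0.6346]] [0.5092, 0.1051, 1.2005]
{'time': 0.1, 'joint_pos': array([-1.37007304e+00,  1.59016477e-01,  1.59805466e+00, -1.79680519e-06,
        1.38620504e+00, -2.10087788e-01]), 'dq': array([-0.00140509,  0.00016212, -0.00094282,  0.00153704,  0.00101702,
        0.00085382]), 'joint_torque': array([ 7.76117304e-05, -3.86502600e+01, -3.22960424e+01,  7.03136832e-02,
        3.39860399e-02, -4.67286873e-05]), 'tcp_pos': array([ 0.22950277, -0.52661498,  0.21372613]), 'orientation': array([ 9.78977969e-01,  2.03964281e-01,  3.05833549e-06, -8.41757322e-04]), 'ft_force': array([-0.14408614,  0.25794287, -0.28428199]), 'torque': array([ 0.03383524, -0.00569695, -0.00550711]), 'gripper_force': 0.0, 'opening': 1.00204103807061}
```

View pics/top0.png

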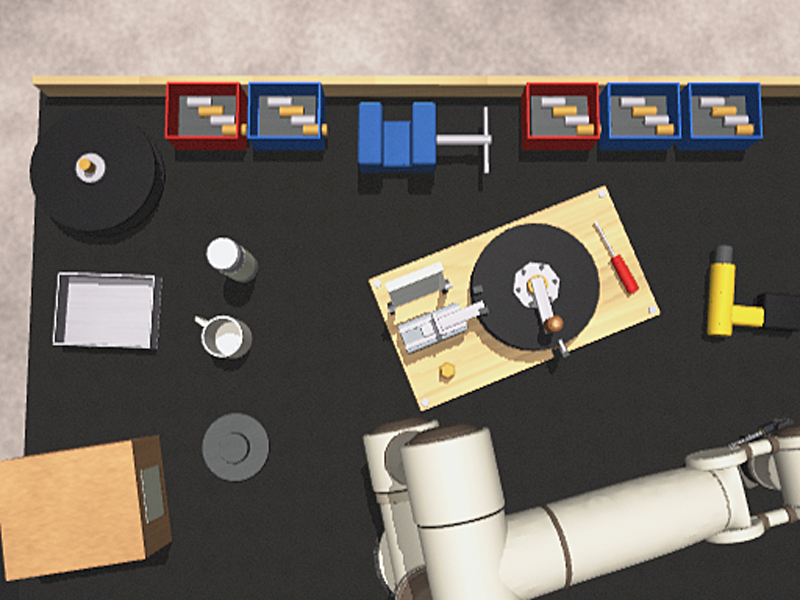

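View pics/side0.png

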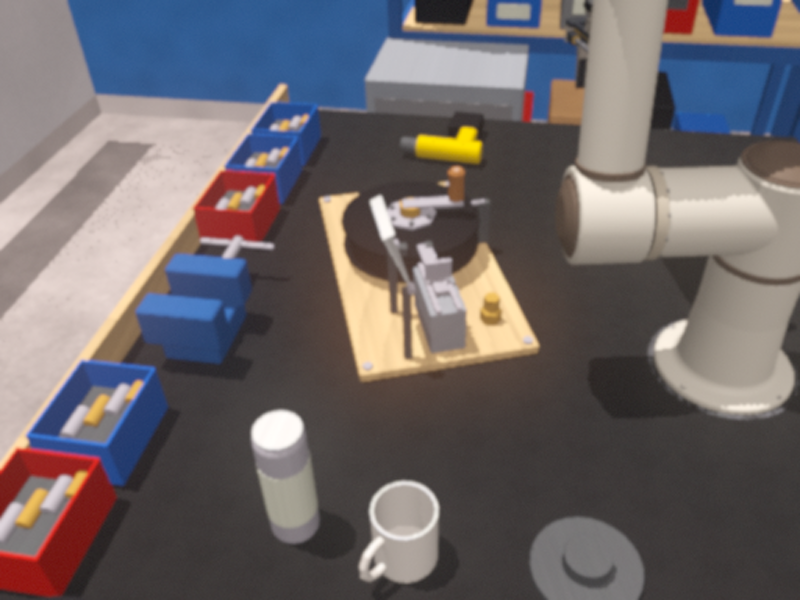

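The top view shows the jig's corners at about (370,279), (604,186), (660,313) and (423,410), the knob at (555,324), the index post at (563,350) and the tab near (437,325). The side view shows the cover open. I'll enlarge both for a fit.

```bash
cat > h.py <<'E'
from plant import ctrl
import cv2,numpy as np
def crop(n,name,x0,y0,x1,y1,k):
    c=ctrl.read_camera(n); cv2.imwrite(f"pics/{name}.png",cv2.resize(c["img"][y0:y1,x0:x1],None,fx=k,fy=k,interpolation=cv2.INTER_CUBIC)); return c
def ray(c,u,v,z):
    R,t=np.array(c["R"]),np.array(c["t"]); o=-R.T@t
    d=R.T@np.array([(u-c["cx"])/c["fx"],(v-c["cy"])/c["fy"],1]); return (o+d*(z-o[2])/d[2])[:2]
def proj(c,X):
    p=np.atleast_2d(X)@np.array(c["R"]).T+np.array(c["t"]); return p[:,:2]/p[:,2:]*c["fx"]+[c["cx"],c["cy"]]
E
python3 - <<'E'
from h import *
crop("top","t1",230,112,430,262,4)
crop("side","s1",195,95,355,215,5)
E
```

```text
(no output)
```

View pics/t1.png

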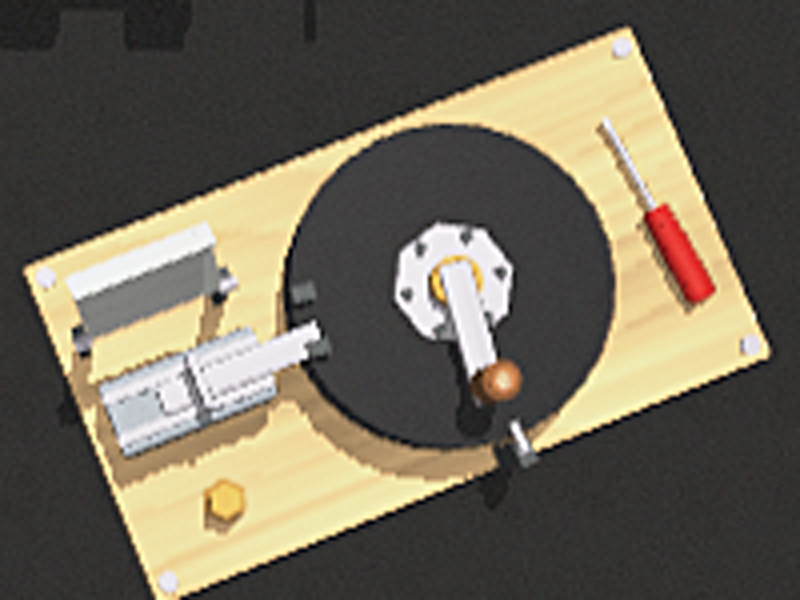

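View pics/s1.png

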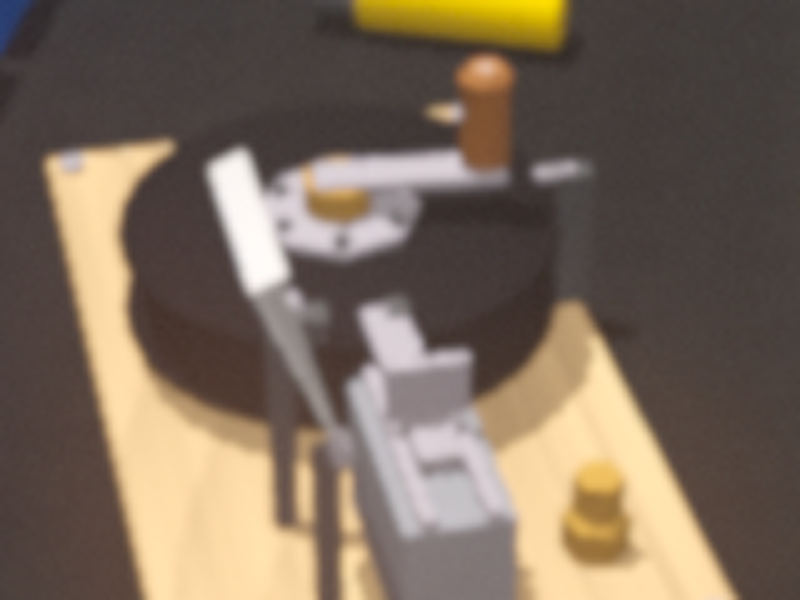

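Pixels in the crops:
- **Top:** corners (22,270), (632,27), (771,355), (155,602); pointer tip (513,422); knob (500,380); tab (196,385).
- **Side:** knob foot (486,165), pointer tip (533,172), tab's top edge from (386,366) to (471,352).

Run:
```python
from h import *
from scipy.optimize import least_squares
T=ctrl.read_camera("top");S=ctrl.read_camera("side")
t=lambda u,v:np.array([230+(u+.5)/4-.5,112+(v+.5)/4-.5]); s=lambda u,v:np.array([195+(u+.5)/5-.5,95+(v+.5)/5-.5])
def J(p,X):
    X=np.atleast_2d(X);c,n=np.cos(p[2]),np.sin(p[2]);return np.c_[p[0]+c*X[:,0]-n*X[:,1],p[1]+n*X[:,0]+c*X[:,1],X[:,2]]
def K(a,z): return [-.085*np.cos(a),.085*np.sin(a),z]   # cw from above: -x -> +y
base=[[.15,.31,.018],[.15,-.24,.018],[-.15,-.24,.018],[-.15,.31,.018]]
bp=np.array([t(22,270),t(632,27),t(771,355),t(155,602)])
def f(p):
    a,d=p[3],p[4]
    r=[proj(T,J(p,base))-bp, proj(T,J(p,[-.119,0,.109]))-t(513,422), proj(S,J(p,[-.119,0,.109]))-s(533,172),
     proj(T,J(p,K(a,.18)))-t(500,380), proj(S,J(p,K(a,.134)))-s(486,163), proj(S,J(p,[0,.215+d,.15]))-s(429,359), proj(T,J(p,[0,.215+d,.15]))-t(196,385)]
    return np.concatenate([np.ravel(x) for x in r])
r=least_squares(f,[.55,-.1,.378,0,0]);p=r.x
print(p,np.round(r.fun.reshape(-1,2),1).tolist())
np.save("p.npy",p)
for n,X in dict(knob=K(p[3],.145),k0=K(0,.145),tab=[0,.215+p[4],.128],cov=[.13,.229,.2]).items(): print(n,J(p,X)[0])
```

```text
[ 0.54848337 -0.21199338  0.38013051  0.14300641  0.00316048] [[-0.0, -0.7], [-0.3, -0.4], [0.6, 0.1], [0.6, 1.0], [-0.0, 0.3], [0.5, 0.9], [-0.5, 0.3], [-0.4, -1.0], [-0.1, 0.9], [0.4, -0.7]]
knob [ 0.46586188 -0.23196058  0.145     ]
k0 [ 0.469551   -0.24353192  0.145     ]
tab [ 0.46753675 -0.00940602  0.128     ]
cov [0.58423494 0.04889515 0.2       ]
```

```bash
cat >> h.py <<'E'
def st():
    o=ctrl.get_obs();p=np.load("p.npy");c,s=np.cos(p[2]),np.sin(p[2]);d=o["tcp_pos"]-[p[0],p[1],0]
    q=o["orientation"];x=np.array([1-2*(q[1]**2+q[2]**2),2*(q[0]*q[1]+q[2]*q[3])])
    j=np.array([c*d[0]+s*d[1],-s*d[0]+c*d[1],d[2]]);f=o["ft_force"]
    print("t %.2f jig mm"%o["time"],np.round(j*1e3,1),"toolx-yaw rel jig %.3f"%(np.arctan2(x[1],x[0])-p[2]),"F jig",np.round([c*f[0]+s*f[1],-s*f[0]+c*f[1],f[2]],1),"open %.3f"%o["opening"],"crank %.3f"%np.arctan2(j[1],-j[0]), "r %.1f"%(1e3*np.hypot(j[0],j[1])))
E
echo '[[0.5,0.0344,-0.0327,0,0.03],[0.5,0.0344,-0.0327,0,0],[0.5,0.0344,-0.0327,0,0],[0.5,0.0344,-0.0327,0,0],[0.5,0.0344,-0.0327,0,0],[0.5,0.0344,-0.0327,0,0],[0.5,0.0344,-0.0327,0,0],[0.5,0.0344,-0.0327,0,0],[0.5,0.0344,-0.0327,0,0],[0.5,0.0344,-0.0327,0,0]]' | python3 drive.py
echo '[[0.5,0.0344,-0.0327,0,0],[0.5,0.0344,-0.0327,0,0],[0.5,0,0,0,0],[0.5,0,0,0,0]]' | python3 drive.py
python3 -c 'from h import *;st()'
```

```text
time: 1.3
tcp_pos: [0.4266, -0.0933, 0.2149]
orientation: [0.982, 0.189, 0.0, 0.0]
ft_force: [1.1, -0.2, -0.1]
opening: 0.498
gripper_force: 0.0
time: 1.7
tcp_pos: [0.4656, -0.0082, 0.2145]
orientation: [0.982, 0.191, -0.0, 0.0]
ft_force: [-0.0, -0.6, -0.3]
opening: 0.499
gripper_force: 0.0
t 1.70 jig mm [ -1.3 220.  214.5] toolx-yaw rel jig 0.003 F jig [-0.2 -0.5 -0.3] open 0.499 crank 1.565 r 220.0
```

```bash
echo '[[0.5,0.001,0,0.045,0],[0.5,0,0,0.041,0],[0.5,0,0,0,0],[0,0,0,0,0],[0,0,0,0,0],[0,0,0,0,0],[0,0,0,0,0]]' | python3 drive.py
python3 -c 'from h import *;st()'
```

```text
time: 2.4
tcp_pos: [0.468, -0.0092, 0.1305]
orientation: [0.982, 0.189, 0.002, 0.001]
ft_force: [0.5, -2.8, 1.5]
opening: 0.175
gripper_force: 1.4
t 2.40 jig mm [  0.5 218.2 130.5] toolx-yaw rel jig 0.001 F jig [-0.5 -2.8  1.5] open 0.175 crank 1.573 r 218.2
```

```bash
echo '[[0,0,0,0,0],[0,0,0,0,0],[0,0,-0.009,0,0],[0,0,-0.009,0,0],[0,0,-0.009,0,0],[0,0,-0.004,0,0],[0,0,0,0,0]]' | python3 drive.py
python3 -c 'from h import *;st()'; echo '[[0,0,-0.003,0,0],[0,0,-0.003,0,0],[0,0,0,0,0]]' | python3 drive.py;python3 -c 'from h import *;st()'
```

```text
time: 3.1
tcp_pos: [0.4572, 0.0178, 0.1303]
orientation: [0.982, 0.19, 0.002, 0.004]
ft_force: [3.3, -10.5, 3.2]
opening: 0.085
gripper_force: 30.0
t 3.10 jig mm [  0.5 247.3 130.3] toolx-yaw rel jig 0.002 F jig [ -0.8 -11.    3.2] open 0.085 crank 1.573 r 247.3
time: 3.4
tcp_pos: [0.4572, 0.018, 0.1303]
orientation: [0.982, 0.19, 0.003, 0.009]
ft_force: [10.5, -30.4, -7.8]
opening: 0.084
gripper_force: 30.0
t 3.40 jig mm [  0.5 247.4 130.3] toolx-yaw rel jig 0.002 F jig [ -1.5 -32.2  -7.8] open 0.084 crank 1.573 r 247.4
```

```bash
python3 -c '
import numpy as np
p=np.load("p.npy");p[:2]-=.0025*np.array([-np.sin(p[2]),np.cos(p[2])]);np.save("p.npy",p)'
echo '[[0.5,0,0.004,0,0],[0.5,0,0,0,0],[0.5,0,0,0,0],[0.5,0,0,-0.045,0],[0.5,0,0,-0.045,0],[0.5,-0.0141,0.041,0,0],[0.5,-0.0141,0.041,0,0],[0.5,-0.0141,0.041,0,-0.0],[0.5,-0.0141,0.041,0,0],[0.5,-0.0141,0.041,0,0]]' | python3 drive.py
echo '[[0.6,-0.0141,0.036,0,-0.15],[0.6,0,0,0,-0.15],[0.6,0,0,0,-0.15],[0.6,0,0,0,-0.15],[0.6,0,0,0,-0.15],[0.6,0,0,0,-0.15],[0.6,0,0,0,-0.15],[0.6,0,0,0,-0.15],[0.6,0,0,0,-0.15],[0.6,0,0,0,-0.15]]' | python3 drive.py
echo '[[0.6,0,0,0,-0.07],[0.6,0,0,0,0]]' | python3 drive.py
python3 - <<'E'
from h import *;st()
c=crop("top","t2",230,112,430,262,4)
E
```

```text
time: 4.4
tcp_pos: [0.4648, -0.195, 0.2183]
orientation: [0.982, 0.19, -0.0, -0.001]
ft_force: [0.8, 0.5, 0.1]
opening: 0.503
gripper_force: 0.0
time: 5.4
tcp_pos: [0.4653, -0.2319, 0.2181]
orientation: [0.587, 0.81, 0.0, -0.001]
ft_force: [-0.6, 0.0, 0.1]
opening: 0.599
gripper_force: 0.0
time: 5.6
tcp_pos: [0.4653, -0.232, 0.2181]
orientation: [0.56, 0.828, 0.0, -0.001]
ft_force: [0.2, 0.2, 0.5]
opening: 0.599
gripper_force: 0.0
t 5.60 jig mm [-84.7  14.7 218.1] toolx-yaw rel jig 1.572 F jig [0.2 0.1 0.5] open 0.599 crank 0.172 r 86.0
```

View pics/t2.png

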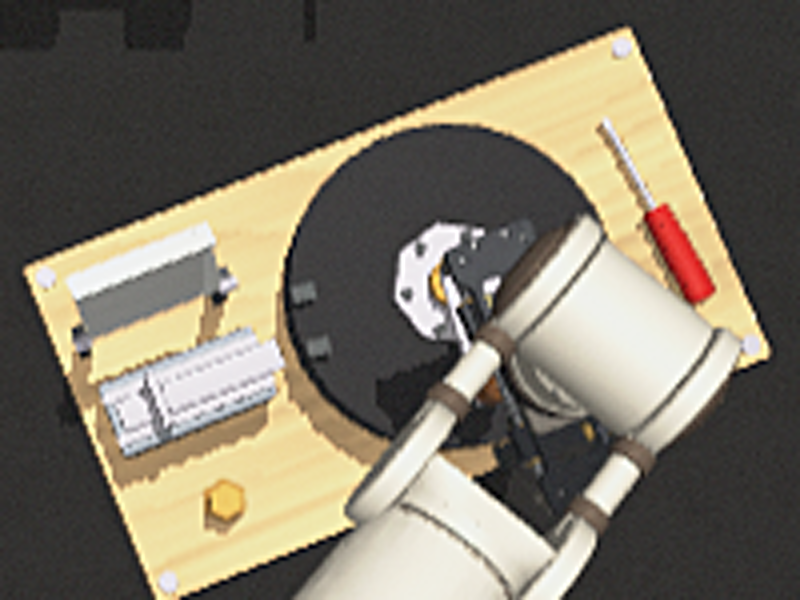

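The view shows the pawl out, with its tab now near (150,405), and the gripper above the knob. Descend and grip.

```bash
echo '[[0.6,-0.0015,0.0007,0.04,0],[0.6,0,0,0.033,0],[0.6,0,0,0,0],[0.2,0,0,0,0],[0.2,0,0,0,0],[0.2,0,0,0,0],[0.2,0,0,0,0],[0.2,0,0,0,0]]' | python3 drive.py
python3 - <<'E'
from h import *;st()
c=ctrl.read_camera("wrist"); cv2.imwrite("pics/w1.png",c["img"])
M=np.linalg.inv(np.array(c["mount"]));print(M.round(3),c["fx"],c["cx"],c["cy"])
E
```

```text
time: 6.45
tcp_pos: [0.4669, -0.2353, 0.1476]
orientation: [0.561, 0.828, -0.001, 0.001]
ft_force: [-4.1, -0.3, 7.1]
opening: 0.31
gripper_force: 30.0
t 6.45 jig mm [-84.4  11.2 147.6] toolx-yaw rel jig 1.571 F jig [-3.9  1.2  7.1] open 0.310 crank 0.132 r 85.2
[[-0.001  1.    -0.    -0.   ]
 [-0.958 -0.001 -0.285  0.028]
 [-0.285  0.     0.958  0.186]
 [ 0.     0.     0.     1.   ]] 321.3111176468508 253.79365462026823 195.19233383144322
```

View pics/w1.png

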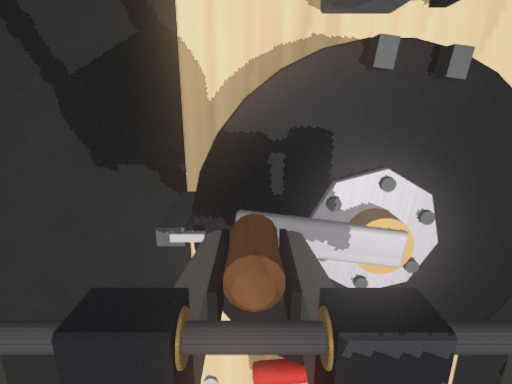

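The wrist view shows the knob held between the pads, its top near (255,283). The pointer tip is at (205,238) and the brass hub is centred near (384,246).

```bash
cat >> h.py <<'E'
def wray(c,o,u,v,z):
    from scipy.spatial.transform import Rotation as Ro
    M=np.array(c["mount"]);R=Ro.from_quat(o["orientation"]).as_matrix()
    d=R@M[:3,:3]@[(u-c["cx"])/c["fx"],(v-c["cy"])/c["fy"],1];q=R@M[:3,3]+o["tcp_pos"]
    X=q+d*(z-q[2])/d[2];p=np.load("p.npy");cc,s=np.cos(p[2]),np.sin(p[2]);d=X-[p[0],p[1],0]
    return np.round([1e3*(cc*d[0]+s*d[1]),1e3*(-s*d[0]+cc*d[1])],1)
E
python3 - <<'E'
from h import *
o=ctrl.get_obs();c=ctrl.read_camera("wrist")
print("hub",wray(c,o,384,246,.12),wray(c,o,384,246,.126),"tip",wray(c,o,205,238,.109),"knobtop",wray(c,o,254,285,.192))
E
```

```text
hub [ 3.5 -4.3] [ 0.8 -1.4] tip [-118.8   -3.2] knobtop [-84.3  11.4]
```

```bash
python3 -c '
import numpy as np
p=np.load("p.npy");p[:2]-=.0015*np.array([-np.sin(p[2]),np.cos(p[2])]);np.save("p.npy",p)'
echo '[[0.2,0.0136,0.0036,0,0],[0.2,0.0237,0.012,0,0],[0.2,0.0188,0.0188,0,0],[0.2,0.012,0.0237,0,0],[0.2,0.0042,0.0263,0,0]]' | python3 drive.py
python3 -c 'from h import *;st()'
echo '[[0.2,-0.0042,0.0263,0,0],[0.2,-0.012,0.0237,0,0],[0.2,-0.0188,0.0188,0,0],[0.2,-0.0237,0.012,0,0],[0.2,-0.0263,0.0042,0,0]]' | python3 drive.py
python3 -c 'from h import *;st()'
```

```text
time: 7.05
tcp_pos: [0.5162, -0.1353, 0.1476]
orientation: [0.561, 0.828, -0.002, -0.002]
ft_force: [-10.2, -5.3, 9.4]
opening: 0.312
gripper_force: 30.0
t 7.05 jig mm [ -1.5  87.2 147.6] toolx-yaw rel jig 1.571 F jig [-11.4  -1.2   9.4] open 0.312 crank 1.554 r 87.2
time: 7.55
tcp_pos: [0.628, -0.1816, 0.1475]
orientation: [0.56, 0.828, -0.0, -0.003]
ft_force: [-17.8, 5.2, 15.1]
opening: 0.312
gripper_force: 30.0
t 7.55 jig mm [ 85.1   2.7 147.5] toolx-yaw rel jig 1.573 F jig [-14.6  11.5  15.1] open 0.312 crank 3.109 r 85.2
```

```bash
echo '[[0.2,-0.0263,-0.0042,0,0],[0.2,-0.0237,-0.012,0,0],[0.2,-0.0188,-0.0188,0,0],[0.2,-0.012,-0.0237,0,0],[0.2,-0.0042,-0.0263,0,0]]' | python3 drive.py
python3 -c 'from h import *;st()'
echo '[[0.2,0.0042,-0.0263,0,0],[0.2,0.012,-0.0237,0,0],[0.2,0.0188,-0.0188,0,0],[0.2,0.0237,-0.012,0,0],[0.2,0.0263,-0.0042,0,0],[0.2,0,0,0,0]]' | python3 drive.py
python3 - <<'E'
from h import *;st()
crop("wrist","w2",140,170,340,320,4)
E
```

```text
time: 8.05
tcp_pos: [0.5839, -0.2916, 0.1476]
orientation: [0.561, 0.828, 0.004, 0.002]
ft_force: [5.9, 14.4, 7.0]
opening: 0.312
gripper_force: 30.0
t 8.05 jig mm [  3.3 -83.1 147.6] toolx-yaw rel jig 1.571 F jig [10.8 11.2  7. ] open 0.312 crank -1.611 r 83.2
time: 8.65
tcp_pos: [0.4701, -0.2453, 0.1475]
orientation: [0.561, 0.828, -0.0, 0.001]
ft_force: [-5.1, 2.2, 8.2]
opening: 0.309
gripper_force: 30.0
t 8.65 jig mm [-85.1   2.2 147.5] toolx-yaw rel jig 1.571 F jig [-3.9  4.   8.2] open 0.309 crank 0.025 r 85.1
```

View pics/w2.png

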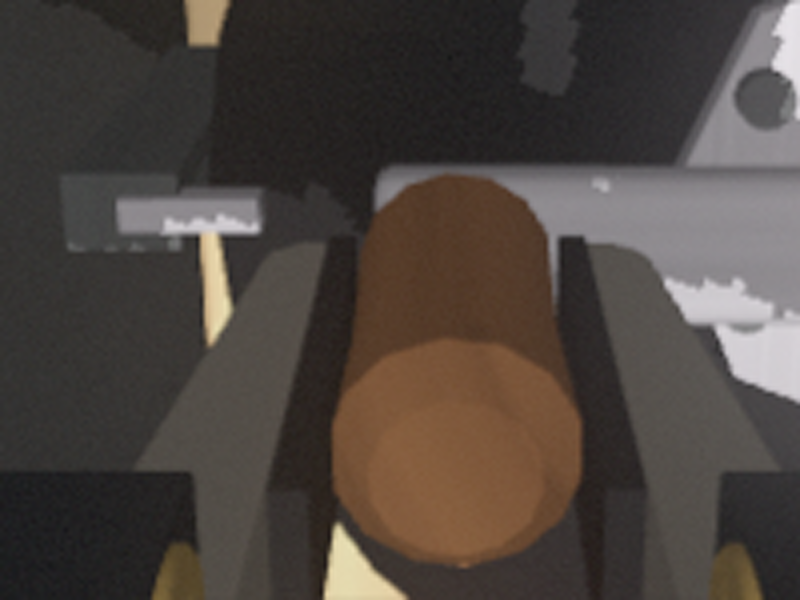

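The arm's far edge runs level in the view, from (385,165) to (800,167). The crank is therefore parallel to jig x, at an angle near 0. The pointer tip is at (262,211) and the knob's top is centred near (457,475).

Run:
```python
from h import *
o=ctrl.get_obs();c=ctrl.read_camera("wrist")
w=lambda u,v,z:wray(c,o,140+(u+.5)/4-.5,170+(v+.5)/4-.5,z)
print("tip",w(262,211,.109),"knobtop",w(457,460,.192),"arm edge",w(385,175,.13),w(800,176,.13),w(385,165,.13),w(800,167,.13))
cv2.imwrite("pics/w3.png",cv2.resize(c["img"][150:300,240:440],None,fx=4,fy=4,interpolation=cv2.INTER_CUBIC))
```

```text
tip [-118.9   -0.8] knobtop [-85.    2.1] arm edge [-96.2  13.4] [-31.8  13.2] [-96.2  15.1] [-31.9  14.7]
```

The crank is at the index after one turn, within about 0.02 rad. Two more turns.

```bash
echo '[[0.2,0.0263,0.0042,0,0],[0.2,0.0237,0.012,0,0],[0.2,0.0188,0.0188,0,0],[0.2,0.012,0.0237,0,0],[0.2,0.0042,0.0263,0,0],[0.2,-0.0042,0.0263,0,0],[0.2,-0.012,0.0237,0,0],[0.2,-0.0188,0.0188,0,0],[0.2,-0.0237,0.012,0,0],[0.2,-0.0263,0.0042,0,0]]' | python3 drive.py | head -2
python3 -c 'from h import *;st()'
echo '[[0.2,-0.0263,-0.0042,0,0],[0.2,-0.0237,-0.012,0,0],[0.2,-0.0188,-0.0188,0,0],[0.2,-0.012,-0.0237,0,0],[0.2,-0.0042,-0.0263,0,0],[0.2,0.0042,-0.0263,0,0],[0.2,0.012,-0.0237,0,0],[0.2,0.0188,-0.0188,0,0],[0.2,0.0237,-0.012,0,0],[0.2,0.0263,-0.0042,0,0]]' | python3 drive.py | head -2
python3 -c 'from h import *;st()'
```

```text
time: 9.75
tcp_pos: [0.628, -0.1816, 0.1475]
t 9.75 jig mm [ 85.1   2.7 147.5] toolx-yaw rel jig 1.573 F jig [-14.4  11.1  15.5] open 0.311 crank 3.110 r 85.2
time: 10.75
tcp_pos: [0.472, -0.2498, 0.1477]
t 10.75 jig mm [-85.1  -2.7 147.7] toolx-yaw rel jig 1.569 F jig [  5.2 -11.5  -1.7] open 0.313 crank -0.032 r 85.1
```

```bash
echo '[[0.2,0.0263,0.0042,0,0],[0.2,0.0237,0.012,0,0],[0.2,0.0188,0.0188,0,0],[0.2,0.012,0.0237,0,0],[0.2,0.0042,0.0263,0,0],[0.2,-0.0042,0.0263,0,0],[0.2,-0.012,0.0237,0,0],[0.2,-0.0188,0.0188,0,0],[0.2,-0.0237,0.012,0,0],[0.2,-0.0263,0.0042,0,0]]' | python3 drive.py | head -2
python3 -c 'from h import *;st()'
echo '[[0.2,-0.0263,-0.0042,0,0],[0.2,-0.0237,-0.012,0,0],[0.2,-0.0188,-0.0188,0,0],[0.2,-0.012,-0.0237,0,0],[0.2,-0.0042,-0.0263,0,0],[0.2,0.0042,-0.0263,0,0],[0.2,0.012,-0.0237,0,0],[0.2,0.0188,-0.0188,0,0],[0.2,0.0237,-0.012,0,0],[0.2,0.0253,-0.0042,0,0]]' | python3 drive.py | head -2
echo '[[0.2,0,0,0,0],[0.2,0,0,0,0]]' | python3 drive.py | head -2
python3 - <<'E'
from h import *;st()
crop("wrist","w4",140,130,400,325,3)
E
```

```text
time: 11.75
tcp_pos: [0.628, -0.1816, 0.1475]
t 11.75 jig mm [ 85.1   2.7 147.5] toolx-yaw rel jig 1.573 F jig [-14.5  11.2  15.6] open 0.310 crank 3.110 r 85.2
time: 12.75
tcp_pos: [0.4724, -0.2505, 0.1477]
time: 12.95
tcp_pos: [0.4709, -0.247, 0.1476]
t 12.95 jig mm [-85.    0.3 147.6] toolx-yaw rel jig 1.571 F jig [-3.8  3.9  8.2] open 0.313 crank 0.003 r 85.0
```

View pics/w4.png

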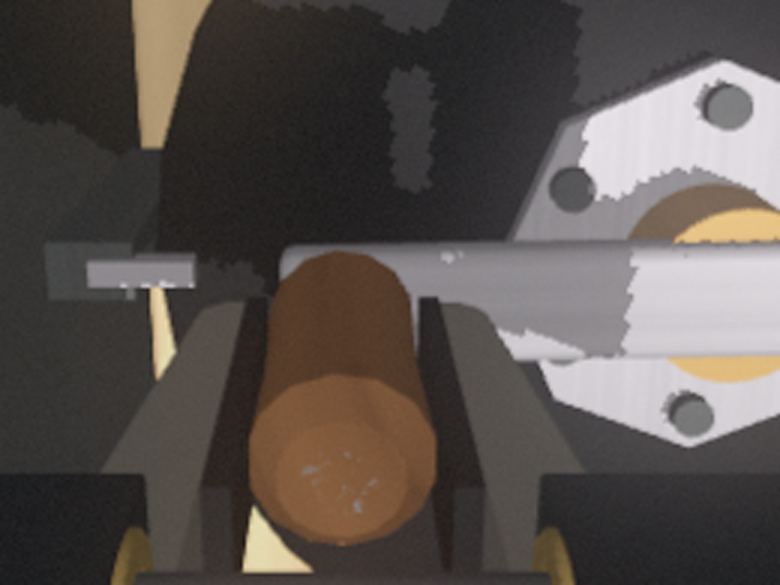

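The crank arm is level, parallel to jig x, with the knob opposite the pointer. Three turns done. Release, then go to the pawl.

```bash
echo '[[0.6,0,0,0,0],[0.6,0,0,0,0],[0.6,0,0,0,0],[0.6,0,0,-0.04,0],[0.6,0,0,-0.035,0],[0.6,0,0,0,0.15],[0.6,0,0,0,0.15],[0.6,0,0,0,0.15],[0.6,0,0,0,0.15],[0.6,0,0,0,0.15]]' | python3 drive.py
echo '[[0.5,0,0,0,0.15],[0.5,0,0,0,0.15],[0.5,0,0,0,0.15],[0.5,0,0,0,0.15],[0.5,0,0,0,0.15],[0.5,0,0,0,0.07],[0.5,0.014,-0.0418,0,0],[0.5,0.014,-0.0418,0,0],[0.5,0.014,-0.0418,0,0],[0.5,0.014,-0.0418,0,0]]' | python3 drive.py | head -2
echo '[[0.5,0.014,-0.0418,0,0],[0.5,0.014,-0.0418,0,0],[0.5,0,0,0,0],[0.5,0,0,0,0]]' | python3 drive.py|head -2
python3 -c 'from h import *;st()'
```

```text
time: 14.0
tcp_pos: [0.4712, -0.2471, 0.2204]
orientation: [0.827, 0.562, 0.0, -0.0]
ft_force: [-0.4, -0.6, -0.2]
opening: 0.603
gripper_force: 0.0
time: 15.0
tcp_pos: [0.4607, -0.0695, 0.2205]
time: 15.4
tcp_pos: [0.4559, 0.0174, 0.2206]
t 15.40 jig mm [ -0.9 251.4 220.6] toolx-yaw rel jig 0.003 F jig [ 0.   0.6 -0. ] open 0.499 crank 1.567 r 251.4
```

```bash
echo '[[0.5,0.001,0,0.045,0],[0.5,0,0,0.045,0],[0.5,0,0,0,0],[0,0,0,0,0],[0,0,0,0,0],[0,0,0,0,0],[0,0,0,0,0],[0,0,0,0,0],[0,0,0,0,0]]' | python3 drive.py|head -2
echo '[[0,0,0.009,0,0],[0,0,0.009,0,0],[0,0,0.009,0,0],[0,0,0.006,0,0],[0,0,0,0,0]]' | python3 drive.py|head -2
python3 -c 'from h import *;st()'
echo '[[0,0,0.003,0,0],[0,0,0.003,0,0],[0,0,0,0,0]]' | python3 drive.py|head -2
python3 -c 'from h import *;st()'
```

```text
time: 16.3
tcp_pos: [0.4575, 0.0173, 0.1316]
time: 16.8
tcp_pos: [0.47, -0.0141, 0.1316]
t 16.80 jig mm [  0.6 216.9 131.6] toolx-yaw rel jig 0.000 F jig [-1.2 -1.1  4.4] open 0.084 crank 1.573 r 216.9
time: 17.1
tcp_pos: [0.4703, -0.0148, 0.1316]
t 17.10 jig mm [  0.6 216.2 131.6] toolx-yaw rel jig 0.001 F jig [-0.2 17.2 14.4] open 0.086 crank 1.573 r 216.2
```

```bash
echo '[[0.4,0,-0.004,0,0],[0.4,0,0,0,0],[0.4,0,0,0,0],[0.4,0,0,-0.042,0],[0.4,0,0,-0.042,0],[0.2,0,0,-0.042,0],[0,0,0,-0.042,0],[0,0,-0.008,0,0],[0,0,0,0,0]]' | python3 drive.py|head -2
echo '[[0,0.045,0,0,0],[0,0.045,0,0,0],[0,0.045,0,0,0],[0,0,0,0.045,0],[0,0,0,0.045,0],[0,0,0,0,0]]' | python3 drive.py|head -2
python3 - <<'E'
from h import *;st()
crop("side","s2",195,45,395,195,4)
E
```

```text
time: 18.0
tcp_pos: [0.4671, -0.0077, 0.2992]
time: 18.6
tcp_pos: [0.5863, 0.043, 0.1984]
t 18.60 jig mm [129.7 226.8 198.4] toolx-yaw rel jig 0.001 F jig [-1.4  0.3 -1.4] open 0.004 crank 2.090 r 261.3
```

View pics/s2.png

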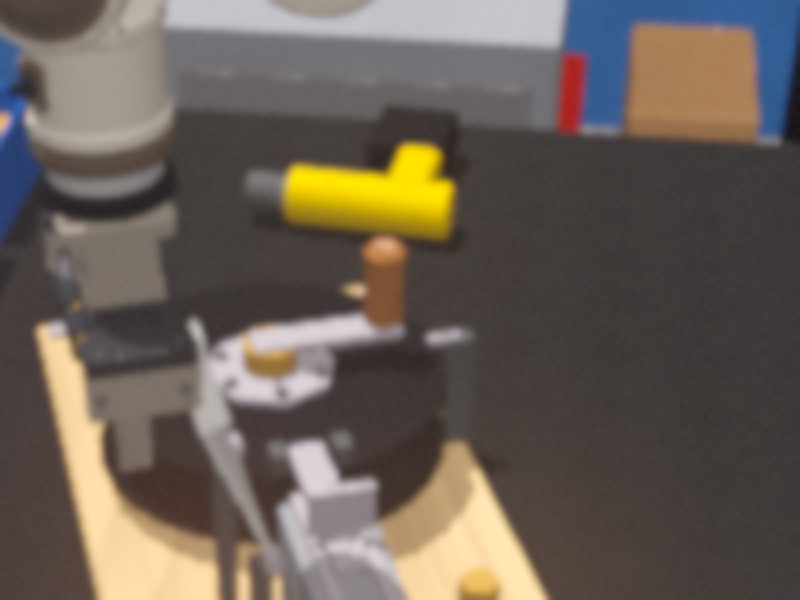

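The fingers are behind the cover with the tip near (135,465). The pawl is home between the lugs and the knob is in line with the pointer. Push the cover.

```bash
echo '[[0,-0.02,0,0,0],[0,-0.015,0,0,0],[0,-0.01,0,0,0],[0,-0.01,0,0,0],[0,-0.01,0,0,0],[0,-0.01,0,0,0],[0,-0.01,0,0,0],[0,0,0,0,0]]' | python3 drive.py
python3 -c 'from h import *;st()'
echo '[[0,-0.005,0,-0.005,0],[0,-0.005,0,-0.005,0],[0,0,0,0,0],[0,0,0,0,0],[0,0,0,0,0],[0,0,0,0,0],[0,0,0,0,0],[0,0,0,0,0]]' | python3 drive.py
python3 - <<'E'
from h import *;st()
crop("side","s3",195,45,395,195,4)
E
```

```text
time: 19.45
tcp_pos: [0.5119, 0.0105, 0.2083]
orientation: [0.982, 0.189, -0.001, -0.0]
ft_force: [0.6, 0.5, -0.1]
opening: 0.005
gripper_force: 0.0
t 19.45 jig mm [ 48.6 224.2 208.3] toolx-yaw rel jig 0.000 F jig [ 0.8  0.3 -0.1] open 0.005 crank 1.784 r 229.4
time: 20.25
tcp_pos: [0.504, 0.0072, 0.2185]
orientation: [0.982, 0.189, -0.0, -0.0]
ft_force: [-0.5, 0.3, -0.5]
opening: 0.004
gripper_force: 0.0
t 20.25 jig mm [ 40.  224.  218.5] toolx-yaw rel jig 0.001 F jig [-0.4  0.5 -0.5] open 0.004 crank 1.747 r 227.6
```

View pics/s3.png

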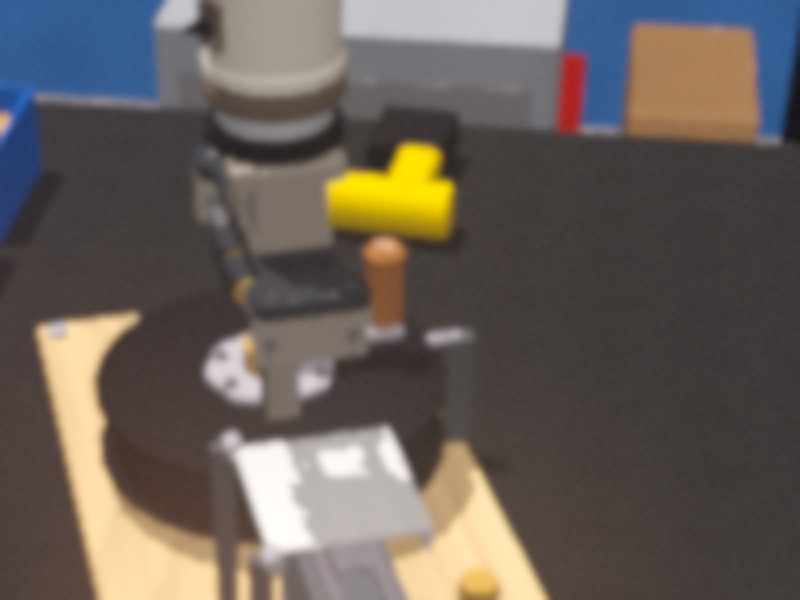

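The cover lies over the pawl, its corners near (232,440), (390,428), (432,540) and (270,550). Lift clear, then check that it's settled and level by calculation.

```bash
echo '[[0,0,0,-0.04,0],[0,0,0,-0.04,0],[0,0,0,-0.04,0],[0,0,0,0,0],[0,0,0,0,0],[0,0,0,0,0],[0,0,0,0,0],[0,0,0,0,0],[0,0,0,0,0],[0,0,0,0,0]]' | python3 drive.py|head -2
python3 - <<'E'
from h import *
p=np.load("p.npy");a=ctrl.read_camera("side");old=cv2.imread("pics/s3.png")
new=cv2.resize(a["img"][45:195,195:395],None,fx=4,fy=4,interpolation=cv2.INTER_CUBIC)
print("diff over cover",cv2.absdiff(old,new)[450:590,250:440].mean(),cv2.absdiff(old,new)[500:590,500:600].mean())
c,s=np.cos(p[2]),np.sin(p[2])
for h in (0,.15):
  for y in (.175,.283):
    x,z=.06-.1*np.cos(h),.16+.1*np.sin(h)
    print(h,y,(proj(a,[p[0]+c*x-s*y,p[1]+s*x+c*y,z])-[195,45])*4)
st()
E
```

```text
time: 21.3
tcp_pos: [0.5038, 0.0071, 0.3382]
diff over cover 14.839874686716792 0.8885185185185185
0 0.175 [[384.02502347 425.3925826 ]]
0 0.283 [[430.41349471 525.08982062]]
0.15 0.175 [[382.82855923 406.2644808 ]]
0.15 0.283 [[429.52872167 505.4239472 ]]
t 21.35 jig mm [ 39.9 224.  338.4] toolx-yaw rel jig 0.001 F jig [-0.3 -0.8 -1. ] open 0.005 crank 1.747 r 227.5
```

```bash
python3 - <<'E'
from h import *
a=ctrl.read_camera("side")["img"].copy();np.save("a.npy",a)
E
echo '[[0,0,0,0,0],[0,0,0,0,0],[0,0,0,0,0],[0,0,0,0,0],[0,0,0,0,0]]' | python3 drive.py|head -1
python3 - <<'E'
from h import *
b=ctrl.read_camera("side")["img"];a=np.load("a.npy");d=cv2.absdiff(a,b)[155:195,255:305]
print(d.mean(),d.max());old=cv2.imread("pics/s3.png")
def edges(g): return [int(np.argmax(np.abs(np.diff(g[400:470,x].astype(int).sum(1))))) +400 for x in (330,360,380)]
print(edges(old),edges(cv2.resize(b[45:195,195:395],None,fx=4,fy=4,interpolation=cv2.INTER_CUBIC)))
E
```

```text
time: 21.9
0.4513333333333333 4
[433, 429, 425] [429, 425, 425]
```

```bash
python3 -c 'from plant import ctrl;print(ctrl.sign_off())'
```

```text
the job is handed in; nothing more can be done
None
```

The job is done and handed in at about 22 s: pawl slid out, crank wound three turns clockwise back to the index post (within about 0.02 rad by the wrist camera), pawl slid home, and cover lying shut over it; I saw no sign of a verdict.

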